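# Vent the vacuum chamber and take off its lid

### The arm

A 6-joint arm with a two-finger parallel gripper is mounted at the origin on the work surface. World frame = base frame: x ahead of the robot, y to its left, z up, the work surface at z = 0. Lengths are in m, angles in rad, forces in N, time in s.
With the tool pointing down it reaches from about 0.35 to 0.975 m from the base axis. Payload 4.9 kg.
Tool frame: the origin (TCP) lies at the very end of the fingers, on their centre line; the grasp point (between the pads) lies 19 mm behind it; z points along the fingers, x is the direction in which the jaws open and shut, and the axes are right-handed (so a half turn about z gives the same grasp; the last joint's range is limited). The gripper opens to 85 mm and grips with 20 to 120 N. Pads are 22 mm wide; open, the fingers measure 114 mm over their backs; the gripper's body (76 mm by 85 mm) begins 54 mm behind the grasp point. The pads swing forward as they close: fully open they stand 13 mm farther back than shut.
Start: joints at [1.049, 0.053, 1.613, -0, 1.476, -0.119], TCP at [0.245, 0.575, 0.231] pointing down, gripper open.
Joint ranges: [-3.01, 3.01], [-1.01, 2.22], [0.06, 2.58], [-1.02, 4.17], [0.09, 2.62], [-3.14, 3.14]. Speed limits (rad/s): [2.57, 2.57, 3.14, 3.14, 3.14, 3.14].

### API

Orientations are given as a rotation vector (axis times angle).
In Python, from station import ctrl, get_image, calibration, job gives the robot as it stands.
- The arm moves only by the tool jog_arm, never from a script. Its argument "deltas" is a list of rows, each a list of 3 entries, a list of its own where there are three numbers: the turn, a rotation vector about the tool's x, y, z in degrees, then the shift along the tool's x, y, z in m, then the finger opening in m, from 0 to 0.0854. In form: [[[ax, ay, az], [tx, ty, tz], gripper], ...]. A call has 1 to 12 rows; each row is the pose to reach, as a shift and turn from the pose commanded when the call began, along the tool's axes at that moment; what a row does not reach only later rows make up. A row lasts 1/12 s, in which the tool goes at most 41.7 mm and 7.16 degrees, less where a joint would pass 70% of its speed; a pose out of reach is approached as far as the arm can. A call with a gripper value outside its range is refused whole. The fingers move at their own pace and stop on an object; "squeeze" is the grip in N (left out, the last holds). Time passes only in rows, so rows that repeat a pose let the fingers close. It gives the time, the measured TCP pose, the force and the opening at its end, in the units of the state.
- ctrl.get_obs(): the state, without advancing time (a new reading comes with each control period).
- get_image(name): name is "scene" or "top" or "wrist"; returns the picture (400x640x3 uint8, red, green, blue); there is no depth.
- calibration(name): a dict with "mtx" (3x3 intrinsics, pixels), "k1" (the pictures are not rectified: a ray, as slopes to the right and down, at radius r is drawn at 1 + k1 r^2 times it, then the intrinsics apply), "origin" and "rotation" of the camera in the world; the wrist camera has in their place "tool_from_camera" (4x4, takes a point from camera to tool coordinates, whose origin is the TCP and whose axes are the tool frame's). Camera axes: x right, y up, looking along -z (the intrinsics and any distortion apply to the point x, -y, -z); pixel columns grow to the right and rows downward; lengths in m; the calibration is good to about 2 mm. A picture is of the moment at which its call begins: read the wrist's pose just before it. calibration takes no time and is no camera call.
- job.finish_job(): hands the job in, once; it reports no verdict.
The state is a dict: "t": time; "q": joint angles; "dq": joint speeds; "effort": joint torques, N m; "tool_pos": TCP position; "tool_rot": TCP orientation; "contact_force": force on the tool from outside, world axes, zero at the start; "wrist_torque": the same for the moment, N m; "opening": finger opening in m.
Only numpy, scipy, OpenCV 4.12 (cv2) and the standard library are available. Lean on these libraries where they do the work, as an engineer would, in place of code of your own. Each camera call takes 0.05 s, during which the arm holds its last target.

### The job

The small vacuum chamber is still under vacuum: unscrew the knurled lock nut on its vent valve (counter-clockwise, up its thread) until the valve pin is free, then let go of the nut and press the tip of the pin fully down and hold it there for about a second to let the air in. Only after that, lift the lid off the chamber by its handle and set it down, without dropping it, flat in the middle of the cork mat, handle up. Leave the nut unscrewed and leave the other things on the bench where they are.

Things in the scene. Friction and masses are not known exactly. Their poses are not given: they have to be found in the camera images.
- chamber: Fixed square aluminium vacuum chamber, 160 x 160 mm, 75 mm high, open at the top under its lid. Origin: centre of its underside. It stands left or right, turned up to 0.4 rad. The vertical vent valve stands 125 mm from its centre along its -x axis (robot's side); a gauge sticks out 29 mm from its +y side, up to 69 mm above the bench.
- nut (a joint): Turn of the knurled lock nut in rad: 0 screwed down, positive unscrewing (counter-clockwise from above), end stop at 3.0; starts at 0 to 0.4. Climbs the pin 3 mm per rad: rise with it, for if held at one height while turned it draws the sprung pin down. It blocks the pin when tight; the pin is fully free from 2.2 on. Friction 0.15 N m; stays where left.
- nut_grip (a point): Centre of the lock nut, on the valve axis half-way up the nut. The nut is 44 mm across (45 mm over the knurls) and 24 mm high, 120 mm above the bench when tight; the rest of the valve below it is a 28 mm thick stem.
- pin (a joint): How far the valve pin is pressed down, in m: 0 is up, 0.006 is fully down on its stop. A spring resists with about 4 N at first and 8 N fully down and brings the pin back up when it is let go.
- pin_tip (a point): Centre of the flat top of the steel valve pin, 18 mm across, on the valve axis, 152 mm above the bench when up. It stands 20 mm above the top of the nut when the nut is tight and 11 mm above it when the nut is fully unscrewed. The point moves with the pin.
- lid: The loose square aluminium lid, 0.36 to 0.59 kg: a plate 160 x 160 x 12 mm with a sealing pad 126 x 126 x 6 mm under it that sits with 7 mm of play inside the chamber's mouth. Origin: centre of the plate's underside, which starts 75 mm above the bench; set down on the mat it is 12 mm above the bench. z up through the handle.
- lid_handle (a point): Centre of the lid's handle bar, 47 mm above the underside of the lid's plate: a steel bar 120 mm long along the lid's y axis, 14 mm wide (x) and 14 mm high, 28 mm clear of the plate below it; its two posts are 92 mm apart inside. Grip it from above, across its 14 mm width. The point's axes are the lid's axes.
- mat_center (a point): Centre of the top of the fixed square cork mat, 220 x 220 mm, 6 mm thick. Axes along its edges.
- marker: Bystander: black marker pen 130 mm long, 14 mm thick, lying on the bench between chamber and mat. Origin: on the bench under its middle (as it starts).
- beaker: Bystander: glass beaker 70 mm across, 90 mm high. Origin: centre of its underside.
- tipbox: Bystander: pipette tip box 122 x 87 x 63 mm. Origin: centre of its underside.
- bottle: Bystander: white bottle 64 mm across, 150 mm high. Origin: centre of its underside.
- wrench: Bystander: steel spanner lying flat at the right. Origin: under its middle.
- jar: Bystander: amber jar 60 mm across, 70 mm high. Origin: centre of its underside.

How it is judged:
On the way, in this order (a step that is already met when the one before it is completed fails the run):
1. the lock nut is unscrewed to at least 2.2 rad, the lid still on the chamber (value of joint nut above 2.2 rad and horizontal distance between lid_handle and chamber below 0.02 m and height (world z) of lid_handle below 0.13 m), for 0.1 s.
2. with the nut let go, the pin is pressed down at least 5 mm of its 6 and held for 0.6 s (value of joint pin above 0.005 m and contact force between the fingers and nut below 1 N and value of joint nut above 2 rad and height (world z) of lid_handle below 0.13 m), for 0.6 s.
3. the lid is lifted clear of the chamber in the fingers (z of lid_handle in the frame of chamber above 0.145 m and contact force between the fingers and lid above 0.5 N), for 0.1 s.
At the end, for the whole second after the job is handed in: The lid lies flat (within 0.06 rad, handle up) and at rest on the cork mat, its centre within 40 mm of the mat's centre, released; the lock nut is still unscrewed (over 2.0 rad) and the pin has sprung back up (less than 1 mm down) (horizontal distance between lid_handle and mat_center below 0.04 m and z of lid_handle in the frame of mat_center below 0.057 m and angle between lid's own z axis and vertical below 0.06 rad and linear speed of lid below 0.02 m/s and contact force between the fingers and lid below 0.1 N and value of joint nut above 2 rad and value of joint pin below 0.001 m); the robot touches nothing.
It fails at once if a bystander is moved by more than 30 mm (distance of any of marker, beaker, tipbox, bottle, wrench, jar from where it was at the start of the episode above 0.03 m).
It fails at once if the lid falls freely (faster than 0.5 m/s while not held) (linear speed of lid above 0.5 m/s and contact force between the fingers and lid below 0.1 N).
It also fails if it takes over 72 s, if anything falls off the work surface, if the arm or the gripper's body presses on something with over 40 N, if the wrist force passes 120 N, or if a joint passes its speed limit or range.

## Working session

There is one attempt and no reset: what is moved stays moved. The work goes in short steps, Python scripts to look and compute and a tool call to move; the robot and the scene stay as the last step left them, time stands still between calls to the robot, and variables do not carry over. Pictures are saved under pics/ and viewed, and the job is handed in when it is done.

Besides the shell and the picture viewer there is one more tool, called after "Emit:" as name([rows], argument=value, ...), one row to a line, values as JSON. jog_arm: Moves the arm, as the interface text tells. Its arguments: {"type":"object","properties":{"deltas":{"type":"array","items":{"type":"array"}},"squeeze":{"type":"number"}},"required":["deltas"]}

```bash
mkdir -p pics; ls; python3 - <<'E'
from station import ctrl,get_image,calibration
import cv2
print(ctrl.get_obs())
for n in("scene","top","wrist"):
    print(n,calibration(n))
    if n!="wrist" : cv2.imwrite(f"pics/{n}0.png",cv2.cvtColor(get_image(n),cv2.COLOR_RGB2BGR))
E
```

```text
pics
{'t': 0.0, 'q': array([ 1.04900096e+00,  5.33513686e-02,  1.61427220e+00,  2.97742713e-05,
        1.47596528e+00, -1.18999757e-01]), 'dq': array([-6.79737847e-05, -1.26057625e-03, -2.75290349e-04,  3.57011877e-05,
       -1.84851066e-03,  1.70896140e-03]), 'effort': array([-1.25024893e-03, -3.93687129e+01, -3.70172381e+01, -1.11821232e-04,
        7.29892374e-03, -1.10685187e-05]), 'tool_pos': array([0.24468394, 0.57445747, 0.23007943]), 'tool_rot': array([ 2.62019334,  1.73168304, -0.00282277]), 'contact_force': array([-0.78380603,  0.21935117, -0.20423549]), 'wrist_torque': array([ 0.03128797, -0.02152635,  0.04135541]), 'opening': 0.08548446133847216}
scene {'mtx': array([[420.115771  ,   0.        , 323.50335346],
       [  0.        , 420.115771  , 196.83369326],
       [  0.        ,   0.        ,   1.        ]]), 'k1': -0.06153486454726461, 'origin': array([ 1.15085999, -0.50982456,  1.17296082]), 'rotation': array([0.58209186, 0.25079517, 0.83927941])}
top {'mtx': array([[396.84252894,   0.        , 319.34374746],
       [  0.        , 396.84252894, 199.08895406],
       [  0.        ,   0.        ,   1.        ]]), 'k1': -0.09867040998217813, 'origin': array([ 0.47085937, -0.01650115,  1.23595521]), 'rotation': array([ 0.08918502, -0.08864761, -1.59563662])}
wrist {'mtx': array([[286.56679242,   0.        , 318.64091105],
       [  0.        , 286.56679242, 198.97276963],
       [  0.        ,   0.        ,   1.        ]]), 'k1': -0.032373334293799634, 'tool_from_camera': array([[ 9.99999875e-01,  2.70235130e-04, -4.20611296e-04,
        -5.35755350e-04],
       [ 1.22843696e-04, -9.48346718e-01, -3.17235697e-01,
        -8.12106681e-02],
       [-4.84613572e-04,  3.17235606e-01, -9.48346632e-01,
        -1.43004201e-01],
       [ 0.00000000e+00,  0.00000000e+00,  0.00000000e+00,
         1.00000000e+00]])}
```

View pics/top0.png

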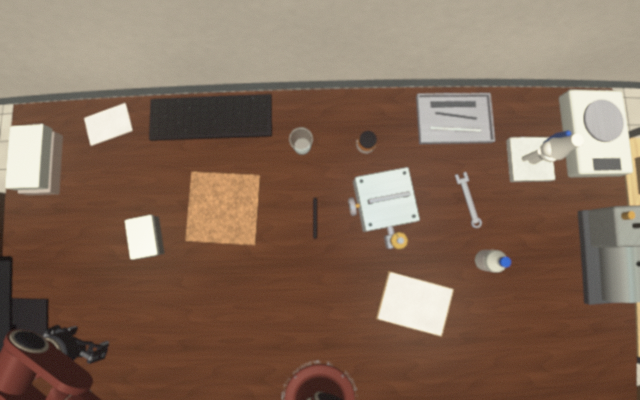

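View pics/scene0.png

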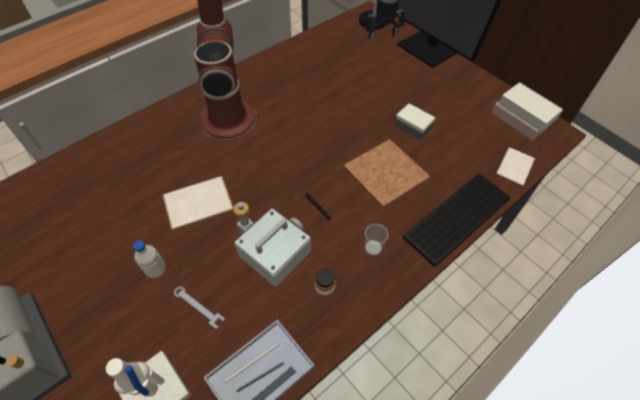

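The top view has the chamber at about (387,199), the gold nut at (400,240), the mat at (223,208), the marker at (315,218) and the gauge at (352,206). Next I'll measure positions from it.

```bash
cat > h.py <<'E'
import numpy as np,cv2
from scipy.spatial.transform import Rotation as R
from station import ctrl,get_image,calibration
def cam(n,obs=None):
    c=calibration(n)
    if n=="wrist":
        T=np.eye(4);T[:3,:3]=R.from_rotvec(obs["tool_rot"]).as_matrix();T[:3,3]=obs["tool_pos"]
        C=T@c["tool_from_camera"];return c["mtx"],c["k1"],C[:3,3],C[:3,:3]
    return c["mtx"],c["k1"],np.array(c["origin"]),R.from_rotvec(c["rotation"]).as_matrix()
def ray(C,uv):
    m,k,o,r=C
    p=cv2.undistortPoints(np.array([[uv]],float),m,np.array([k,0,0,0,0.]))[0,0]
    return o,r@np.array([p[0],-p[1],-1])
def onz(C,uv,z):
    o,d=ray(C,uv);return o+d*(z-o[2])/d[2]
def two(C1,a,C2,b):
    o1,d1=ray(C1,a);o2,d2=ray(C2,b)
    s=np.linalg.lstsq(np.c_[d1,-d2],o2-o1,rcond=None)[0]
    p,q=o1+s[0]*d1,o2+s[1]*d2;return (p+q)/2,np.linalg.norm(p-q)
def proj(C,P):
    m,k,o,r=C;v=r.T@(np.array(P)-o);x=np.array([v[0],-v[1]])/-v[2];x=x*(1+k*(x@x));return m[:2,:2]@x+m[:2,2]
def crop(img,u,v,w,h,s,f):
    a=img[max(v,0):v+h,max(u,0):u+w];cv2.imwrite(f,cv2.resize(a,None,fx=s,fy=s,interpolation=cv2.INTER_CUBIC))
E
python3 - <<'E'
from h import *
t=cv2.imread("pics/top0.png");s=cv2.imread("pics/scene0.png")
crop(t,335,150,100,110,5,"pics/tc.png");crop(s,220,180,100,110,5,"pics/sc.png")
for n,im,c in(("top",t,(400,240)),("scene",s,(241,208))):
    h=cv2.cvtColor(im,cv2.COLOR_BGR2HSV)
    m=cv2.inRange(h,(15,100,120),(32,255,255));mm=np.zeros_like(m);cv2.circle(mm,c,14,255,-1);m&=mm
    ys,xs=np.nonzero(m);print(n,"nut",len(xs),xs.min(),xs.max(),ys.min(),ys.max(),xs.mean(),ys.mean())
    for z in(.12,.132):
        print(z,onz(cam(n),(xs.mean(),ys.mean()),z))
    l=cv2.inRange(h,(0,0,150),(180,60,255));
    k,lab,st,ce=cv2.connectedComponentsWithStats(cv2.morphologyEx(l,cv2.MORPH_OPEN,np.ones((3,3))))
    for i in range(1,k):
        if st[i,4]>300:print(n,st[i],ce[i])
h=cv2.cvtColor(t,cv2.COLOR_BGR2HSV)
m=cv2.inRange(h,(8,80,130),(22,200,255));k,lab,st,ce=cv2.connectedComponentsWithStats(m)
i=1+st[1:,4].argmax();c=max(cv2.findContours((lab==i).astype('uint8'),0,2)[0],key=cv2.contourArea)
b=cv2.boxPoints(cv2.minAreaRect(c));print("mat",b);P=np.array([onz(cam("top"),p,.006) for p in b]);print(P,P.mean(0),np.linalg.norm(P[1]-P[0]))
E
```

```text
top nut 203 391 407 231 249 399.0344827586207 240.38916256157634
0.12 [ 0.47451291 -0.23857025  0.12      ]
0.132 [ 0.47447362 -0.23618232  0.132     ]
top [    0     0   640    98 53224] [308.96116414  41.26025853]
top [ 509   88  131   94 7342] [582.92576955 136.29964587]
top [ 418   97   73   45 2720] [453.59522059 120.70992647]
top [  84  103   48   42 1336] [107.76347305 123.85254491]
top [   0  104   51   90 3126] [ 19.99264235 154.57101727]
top [ 355  167   65   81 3136] [386.77933673 199.6533801 ]
top [456 173  24  51 311] [468.16398714 197.59163987]
top [615 206  25  40 739] [627.38836265 227.2300406 ]
top [ 125  215   33   45 1177] [140.62361937 236.86830926]
top [ 617  247   23   55 1121] [628.86975914 273.38626227]
top [ 378  273   74   62 3190] [414.99404389 303.61003135]
scene nut 120 232 248 202 214 240.48333333333332 208.8
0.12 [ 0.47039996 -0.23384586  0.12      ]
0.132 [ 0.47815477 -0.23699104  0.132     ]
scene [290   0  12  35 352] [295.51988636  16.27840909]
scene [ 504   83   57   40 1057] [532.40208136 102.47587512]
scene [398 104  36  25 513] [415.56530214 116.0877193 ]
scene [   0  122   34   58 1099] [ 11.32029117 153.2010919 ]
scene [  303   134   337   266 28294] [487.43344879 285.29967484]
scene [498 148  36  37 840] [515.55357143 165.71428571]
scene [ 165  177   66   51 2125] [196.73505882 201.62635294]
scene [ 236  212   73   62 2277] [271.98902064 241.25428195]
scene [  485   242   155   158 13553] [585.78838634 343.32509408]
scene [ 209  326  101   74 3607] [259.69420571 367.07125035]
scene [ 120  352   67   48 1342] [159.81147541 380.39493294]
mat [[184.176   241.12416]
 [189.5239  168.92769]
 [260.28378 174.16917]
 [254.93588 246.36565]]
[[0.48939823 0.4076759  0.006     ]
 [0.7179075  0.39279198 0.006     ]
 [0.69416426 0.16596814 0.006     ]
 [0.46851769 0.18497467 0.006     ]] [0.59249692 0.28785267 0.006     ] 0.22899349110025638
```

View pics/tc.png

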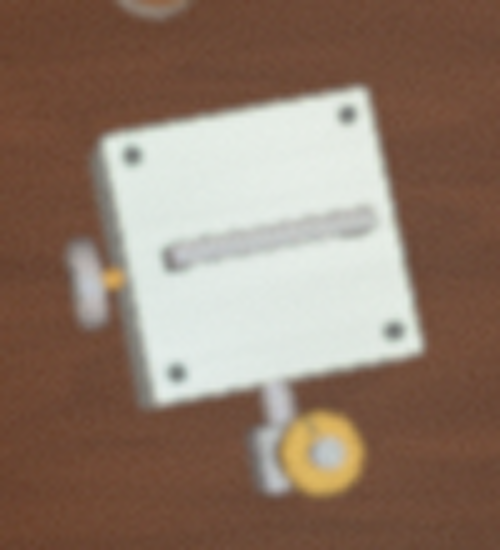

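View pics/sc.png

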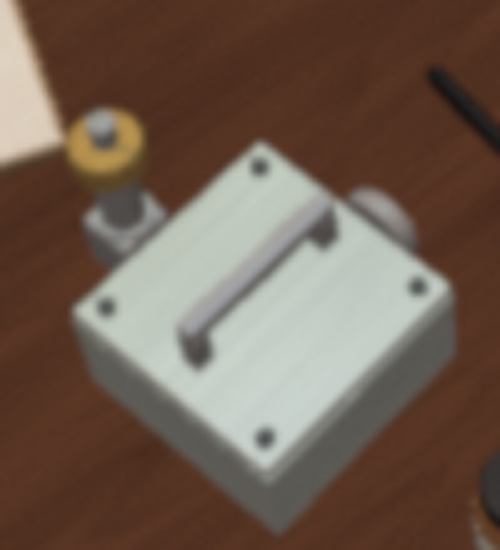

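```bash
python3 - <<'E'
from h import *
f=lambda p,o:((p[0]+.5)/5-.5+o[0],(p[1]+.5)/5-.5+o[1])
T,S=cam("top"),cam("scene")
tc=[f(p,(335,150)) for p in((103,136),(366,88),(424,350),(152,405))]
sc=[f(p,(220,180)) for p in((452,288),(267,473),(75,311),(260,142))]
# order top: far-left(+x+y), +x-y, -x-y, -x+y
for C,L in((T,tc),(S,sc)):
    P=np.array([onz(C,p,.087) for p in L]);print(P.round(3),P.mean(0));print(np.linalg.norm(np.roll(P,1,0)-P,axis=1))
    d=(P[0]+P[1]-P[2]-P[3]);print("yaw",np.arctan2(d[1],d[0]))
print("pin",two(T,f((327,452),(335,150)),S,f((102,118),(220,180))))
for C,p in((T,f((327,452),(335,150))),(S,f((102,118),(220,180)))):print(onz(C,p,.152))
ha=[f(p,(335,150)) for p in((170,254),(372,216))];hs=[f(p,(220,180)) for p in((322,202),(190,328))]
for i in range(2):print("h",two(T,ha[i],S,hs[i]),onz(T,ha[i],.129),onz(S,hs[i],.129))
E
```

```text
[[ 0.664 -0.125  0.087]
 [ 0.689 -0.282  0.087]
 [ 0.533 -0.308  0.087]
 [ 0.506 -0.147  0.087]] [ 0.59792231 -0.21543859  0.087     ]
[0.15984975 0.15889856 0.15794226 0.16264425]
yaw 0.15368370064376763
[[ 0.665 -0.124  0.087]
 [ 0.69  -0.28   0.087]
 [ 0.535 -0.304  0.087]
 [ 0.509 -0.15   0.087]] [ 0.59976786 -0.21442552  0.087     ]
[0.15868225 0.15719057 0.15754065 0.15689036]
yaw 0.1578304420498762
pin (array([ 0.47572266, -0.23365339,  0.15563917]), np.float64(0.0012389175539675114))
[ 0.47538448 -0.23490534  0.152     ]
[ 0.47372852 -0.23219195  0.152     ]
h (array([ 0.58860677, -0.15788083,  0.12360139]), np.float64(0.0028137926667565153)) [ 0.58884349 -0.15604998  0.129     ] [ 0.59065501 -0.16080976  0.129     ]
h (array([ 0.60829645, -0.27001087,  0.12925161]), np.float64(0.0034653264064852217)) [ 0.60734738 -0.27151226  0.129     ] [ 0.60927324 -0.26860074  0.129     ]
```

Both views agree: chamber centre (0.599, -0.215), yaw 0.155. Working back from that, the valve should be at (0.4755, -0.234), which matches the triangulated pin. I'll go above the valve with the tool's x axis at -95°, which leaves room for the last joint to unscrew.

```bash
cat >> h.py <<'E'
def plan(xyz,th,obs=None):
    o=obs or ctrl.get_obs();A=R.from_rotvec(o["tool_rot"])
    t=np.radians(th);B=R.from_matrix(np.array([[np.cos(t),np.sin(t),0],[np.sin(t),-np.cos(t),0],[0,0,-1.]]))
    print("turn",(A.inv()*B).as_rotvec(degrees=True).round(2),"shift",A.inv().apply(np.array(xyz)-o["tool_pos"]).round(4),"| at",o["tool_pos"].round(4),"th",round(np.degrees(np.arctan2(A.as_matrix()[1,0],A.as_matrix()[0,0])),2),"q",o["q"].round(3),"t",round(o["t"],2),"F",o["contact_force"].round(1),"op",round(o["opening"],4))
E
python3 - <<'E'
from h import *
plan((.43,.17,.23),-15);plan((.4755,-.234,.23),-95)
E
```

```text
turn [7.000e-02 1.000e-01 8.192e+01] shift [-0.2995  0.329   0.0007] | at [0.2447 0.5745 0.2302] th 66.92 q [ 1.049  0.053  1.614 -0.     1.476 -0.119] t 0.1 F [0.2 1.3 0.5] op 0.0855
turn [1.5000e-01 4.0000e-02 1.6192e+02] shift [-0.6533  0.5292  0.0013] | at [0.2447 0.5745 0.2302] th 66.92 q [ 1.049  0.053  1.614 -0.     1.476 -0.119] t 0.1 F [0.2 1.3 0.5] op 0.0855
```

Emit:
jog_arm([
  [[0,0,7],[-0.025,0.0275,0],0.085],
  [[0,0,14],[-0.05,0.055,0],0.085],
  [[0,0,21],[-0.075,0.0825,0],0.085],
  [[0,0,28],[-0.1,0.11,0],0.085],
  [[0,0,35],[-0.125,0.1375,0],0.085],
  [[0,0,42],[-0.15,0.165,0],0.085],
  [[0,0,49],[-0.175,0.1925,0],0.085],
  [[0,0,56],[-0.2,0.22,0],0.085],
  [[0,0,63],[-0.225,0.2475,0],0.085],
  [[0,0,70],[-0.25,0.275,0],0.085],
  [[0,0,77],[-0.275,0.3025,0],0.085],
  [[0,0,82],[-0.3,0.329,0],0.085],
])

```text
t: 1.1
tool_pos: [0.4302, 0.1682, 0.231]
tool_rot: [3.113, -0.421, -0.0]
contact_force: [0.3, 0.4, 0.2]
opening: 0.0851
```

```bash
python3 - <<'E'
from h import *
plan((.4755,-.234,.23),-95)
E
```

```text
turn [1.000e-02 0.000e+00 7.961e+01] shift [0.1504 0.3757 0.001 ] | at [0.4302 0.1682 0.231 ] th -15.39 q [ 0.211 -0.355  1.978 -0.     1.519  0.48 ] t 1.1 F [0.3 0.4 0.2] op 0.0851
```

Emit:
jog_arm([
  [[0,0,7],[0.0125,0.0315,0],0.085],
  [[0,0,14],[0.025,0.063,0],0.085],
  [[0,0,21],[0.0375,0.094,0],0.085],
  [[0,0,28],[0.05,0.125,0],0.085],
  [[0,0,35],[0.0625,0.157,0],0.085],
  [[0,0,42],[0.075,0.188,0],0.085],
  [[0,0,49],[0.0875,0.219,0],0.085],
  [[0,0,56],[0.1,0.25,0],0.085],
  [[0,0,63],[0.1125,0.282,0],0.085],
  [[0,0,70],[0.125,0.313,0],0.085],
  [[0,0,77],[0.138,0.345,0],0.085],
  [[0,0,79.6],[0.1504,0.3757,0.001],0.085],
])

```text
t: 2.1
tool_pos: [0.4773, -0.2337, 0.23]
tool_rot: [2.123, -2.316, -0.0]
contact_force: [-0.3, 0.1, 1.0]
opening: 0.0849
```

Emit:
jog_arm([
  [[0,0,0],[0,0,0],0.085],
  [[0,0,0],[0,0,0],0.085],
])

```text
t: 2.27
tool_pos: [0.4771, -0.233, 0.2294]
tool_rot: [2.126, -2.313, -0.003]
contact_force: [-0.8, 0.5, 0.3]
opening: 0.0852
```

```bash
python3 - <<'E'
from h import *
o=ctrl.get_obs();plan((.4755,-.234,.23),-95,o)
im=cv2.cvtColor(get_image("wrist"),cv2.COLOR_RGB2BGR);cv2.imwrite("pics/w1.png",im)
C=cam("wrist",o)
print(proj(C,(.4755,-.234,.152)),proj(C,(.4755,-.234,.132)))
E
```

```text
turn [0.09 0.07 0.18] shift [ 0.0011  0.0015 -0.0006] | at [ 0.4771 -0.233   0.2294] th -94.82 q [-0.595 -0.172  1.831  0.     1.484  1.06 ] t 2.27 F [-0.8  0.5  0.3] op 0.0852
[319.45723642 209.8562161 ] [319.43468365 201.86109162]
```

View pics/w1.png

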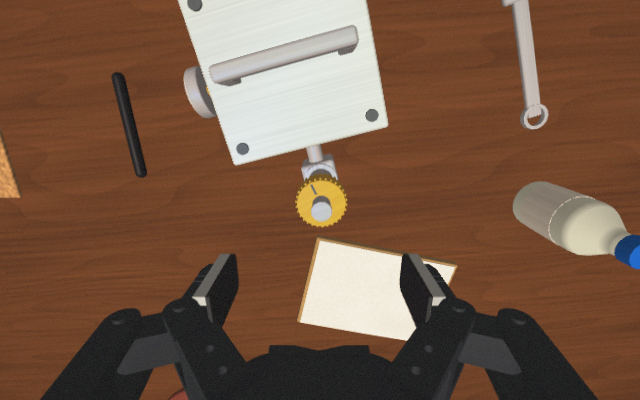

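The wrist view has the pin tip at about (321,209), predicted at (319.5,209.9). The nut is at (321,203), with its index mark pointing toward (315,188).

```bash
python3 - <<'E'
from h import *
o=ctrl.get_obs();im=cv2.imread("pics/w1.png");C=cam("wrist",o)
h=cv2.cvtColor(im,cv2.COLOR_BGR2HSV)
m=cv2.inRange(h,(18,110,100),(32,255,255));k,lab,st,ce=cv2.connectedComponentsWithStats(m);i=1+st[1:,4].argmax();print(st[i])
c=np.vstack(cv2.findContours((lab==i).astype('uint8'),0,2)[0])
(x,y),r=cv2.minEnclosingCircle(c);print(x,y,r,onz(C,(x,y),.132))
for p in((321,210),(320.5,211)):print(onz(C,p,.152))
crop(im,280,160,80,80,8,"pics/w1c.png")
E
```

```text
[ 295  173   52   55 1669]
321.2417907714844 199.8897705078125 27.151229858398438 [ 0.47726145 -0.23470875  0.132     ]
[ 0.47531007 -0.23421472  0.152     ]
[ 0.47446652 -0.23373419  0.152     ]
```

View pics/w1c.png

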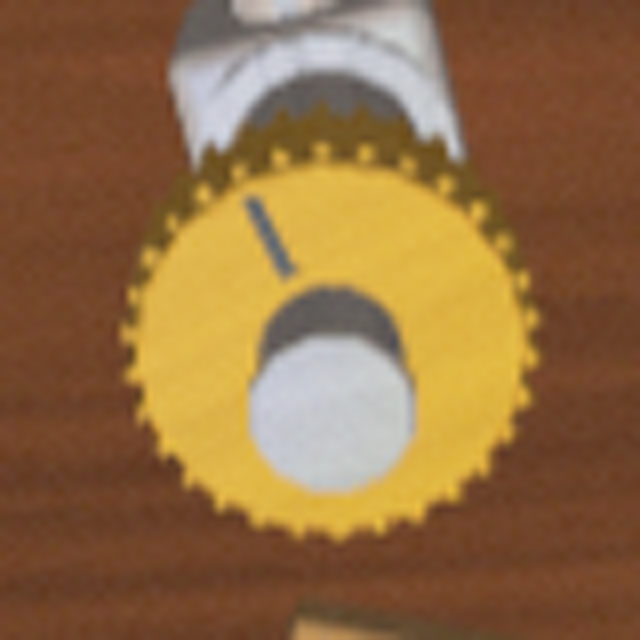

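```bash
python3 - <<'E'
from h import *
o=ctrl.get_obs();C=cam("wrist",o)
print(onz(C,(321,202.7),.1325),onz(C,(321,211.2),.152))
plan((.4755,-.2345,.160),-95);plan((.4755,-.2345,.099),-95)
E
```

```text
[ 0.47482348 -0.2342954   0.1325    ] [ 0.47425713 -0.23413039  0.152     ]
turn [0.08 0.07 0.28] shift [0.0027 0.0013 0.0696] | at [ 0.4771 -0.232   0.2296] th -94.72 q [-0.593 -0.173  1.832  0.     1.484  1.06 ] t 2.32 F [ 0.1 -0.3 -0.7] op 0.0846
turn [0.08 0.07 0.28] shift [0.0028 0.0012 0.1306] | at [ 0.4771 -0.232   0.2296] th -94.72 q [-0.593 -0.173  1.832  0.     1.484  1.06 ] t 2.32 F [ 0.1 -0.3 -0.7] op 0.0846
```

Emit:
jog_arm([
  [[0,0,0.3],[0.0015,0.001,0.03],0.085],
  [[0,0,0.3],[0.0015,0.001,0.06],0.085],
  [[0,0,0.3],[0.0015,0.001,0.08],0.085],
  [[0,0,0.3],[0.0015,0.001,0.1],0.085],
  [[0,0,0.3],[0.0015,0.001,0.115],0.085],
  [[0,0,0.3],[0.0015,0.001,0.13],0.085],
  [[0,0,0.3],[0.0015,0.001,0.13],0.085],
  [[0,0,0.3],[0.0015,0.001,0.13],0.085],
], squeeze=40)

```text
t: 2.98
tool_pos: [0.4759, -0.2317, 0.0996]
tool_rot: [2.125, -2.314, -0.003]
contact_force: [0.5, -0.2, 0.2]
opening: 0.0846
```

```bash
python3 - <<'E'
from h import *
o=ctrl.get_obs();plan((.475,-.2343,.099),-95,o)
im=cv2.cvtColor(get_image("wrist"),cv2.COLOR_RGB2BGR);cv2.imwrite("pics/w2.png",im)
C=cam("wrist",o)
print(proj(C,(.475,-.2343,.152)),proj(C,(.475,-.2343,.132)))
E
```

```text
turn [0.11 0.07 0.12] shift [0.0027 0.0006 0.0006] | at [ 0.4759 -0.2317  0.0996] th -94.88 q [-0.594 -0.054  1.949  0.     1.249  1.062] t 2.98 F [ 0.5 -0.2  0.2] op 0.0846
[323.74556208 324.93776119] [323.09648954 293.11688957]
```

View pics/w2.png

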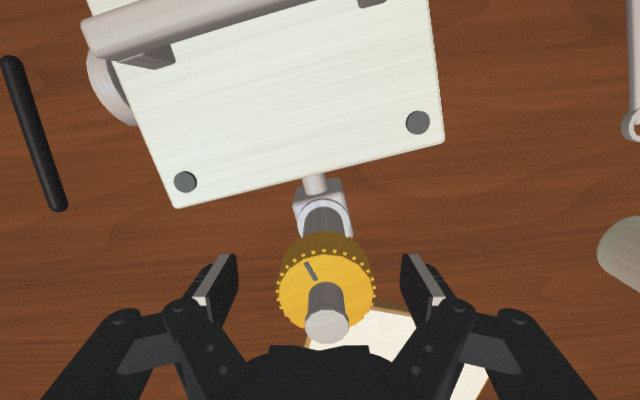

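Nut top centre is at (326,292) and pin at (327,326). The finger midline is at x≈319, so I'll shift about 2.5 mm along tool x and then close.

Emit:
jog_arm([
  [[0,0,0],[0.0025,0,0],0.085],
  [[0,0,0],[0.0025,0,0],0.06],
  [[0,0,0],[0.0025,0,0],0.05],
  [[0,0,0],[0.0025,0,0],0.045],
  [[0,0,0],[0.0025,0,0],0.035],
  [[0,0,0],[0.0025,0,0],0.035],
  [[0,0,0],[0.0025,0,0],0.035],
  [[0,0,0],[0.0025,0,0],0.035],
], squeeze=40)

```text
t: 3.7
tool_pos: [0.4766, -0.2351, 0.1009]
tool_rot: [-2.122, 2.315, 0.001]
contact_force: [-0.2, 5.6, 4.0]
opening: 0.0428
```

```bash
python3 - <<'E'
from h import *
o=ctrl.get_obs();plan((.475,-.2343,.099),-95,o)
im=cv2.cvtColor(get_image("wrist"),cv2.COLOR_RGB2BGR);cv2.imwrite("pics/w3.png",im)
E
```

```text
turn [-0.03  0.08  0.02] shift [-0.0007  0.0017  0.0019] | at [ 0.4766 -0.2351  0.1009] th -94.98 q [-0.599 -0.052  1.944  0.002  1.25   1.058] t 3.7 F [-0.2  5.6  4. ] op 0.0428
```

View pics/w3.png

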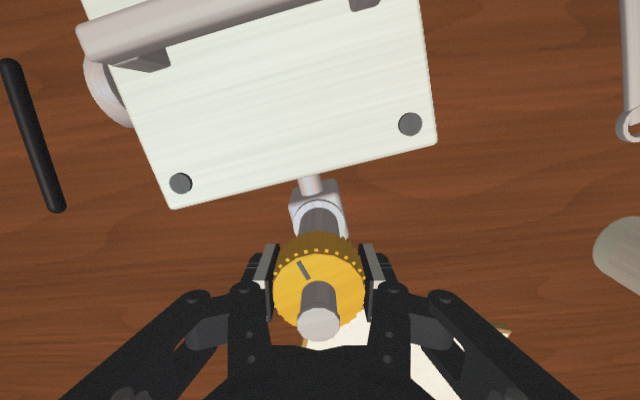

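Emit:
jog_arm([
  [[0,0,-4],[0,0,-0.0002],0.035],
  [[0,0,-8],[0,0,-0.0004],0.035],
  [[0,0,-12],[0,0,-0.0006],0.035],
  [[0,0,-16],[0,0,-0.0008],0.035],
  [[0,0,-20],[0,0,-0.001],0.035],
  [[0,0,-24],[0,0,-0.0013],0.035],
  [[0,0,-28],[0,0,-0.0015],0.035],
  [[0,0,-32],[0,0,-0.0017],0.035],
  [[0,0,-36],[0,0,-0.0019],0.035],
  [[0,0,-40],[0,0,-0.0021],0.035],
  [[0,0,-40],[0,0,-0.0021],0.035],
], squeeze=50)

```text
t: 4.67
tool_pos: [0.4761, -0.2334, 0.1021]
tool_rot: [-2.784, 1.445, 0.005]
contact_force: [0.4, 9.6, 3.4]
opening: 0.0427
```

```bash
python3 - <<'E'
from h import *
o=ctrl.get_obs();plan((.475,-.2343,.1),-55,o);print(o["wrist_torque"])
im=cv2.cvtColor(get_image("wrist"),cv2.COLOR_RGB2BGR);cv2.imwrite("pics/w4.png",im)
E
```

```text
turn [-0.15  0.27  0.15] shift [0.0001 0.0014 0.0021] | at [ 0.4761 -0.2334  0.1021] th -54.85 q [-0.598 -0.054  1.944  0.004  1.255  0.358] t 4.67 F [0.4 9.6 3.4] op 0.0427
[ 1.47499556 -0.0305254  -0.01040466]
```

View pics/w4.png

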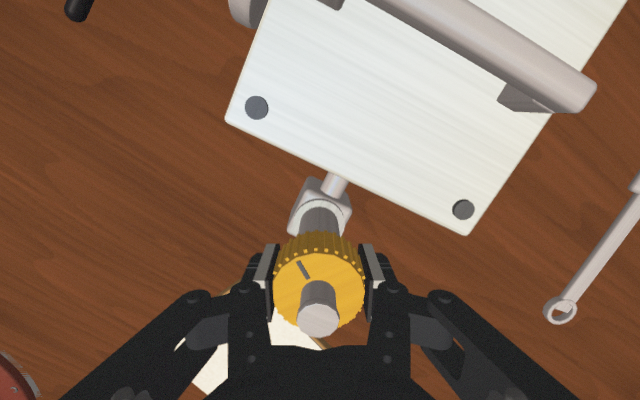

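No slip: the mark stayed at (302,268) in the tool view. I'll keep turning and ease off about 1 mm of side load.

Emit:
jog_arm([
  [[0,0,-5],[-0.0004,-0.0003,-0.0003],0.035],
  [[0,0,-10],[-0.0008,-0.0006,-0.0005],0.035],
  [[0,0,-15],[-0.0008,-0.0006,-0.0008],0.035],
  [[0,0,-20],[-0.0008,-0.0006,-0.001],0.035],
  [[0,0,-25],[-0.0008,-0.0006,-0.0013],0.035],
  [[0,0,-30],[-0.0008,-0.0006,-0.0016],0.035],
  [[0,0,-35],[-0.0008,-0.0006,-0.0018],0.035],
  [[0,0,-40],[-0.0008,-0.0006,-0.0021],0.035],
  [[0,0,-45],[-0.0008,-0.0006,-0.0024],0.035],
  [[0,0,-50],[-0.0008,-0.0006,-0.0026],0.035],
  [[0,0,-50],[-0.0008,-0.0006,-0.0026],0.035],
])

```text
t: 5.63
tool_pos: [0.4743, -0.2322, 0.1038]
tool_rot: [-3.133, 0.132, 0.009]
contact_force: [-5.2, 9.8, 5.2]
opening: 0.0427
```

Emit:
jog_arm([
  [[0,0,-5],[0,0,-0.0003],0.035],
  [[0,0,-10],[0,0,-0.0005],0.035],
  [[0,0,-15],[0,0,-0.0008],0.035],
  [[0,0,-20],[0,0,-0.001],0.035],
  [[0,0,-25],[0,0,-0.0013],0.035],
  [[0,0,-30],[0,0,-0.0016],0.035],
  [[0,0,-35],[0,0,-0.0018],0.035],
  [[0,0,-40],[0,0,-0.0021],0.035],
  [[0,0,-45],[0,0,-0.0024],0.035],
  [[0,0,-50],[0,0,-0.0026],0.035],
  [[0,0,-50],[0,0,-0.0026],0.035],
])

```text
t: 6.55
tool_pos: [0.4723, -0.2328, 0.1057]
tool_rot: [-2.892, -1.204, 0.012]
contact_force: [-12.6, 6.6, 5.0]
opening: 0.0425
```

```bash
python3 - <<'E'
from h import *
o=ctrl.get_obs();plan((.475,-.2343,.107),45,o);print(o["wrist_torque"])
im=cv2.cvtColor(get_image("wrist"),cv2.COLOR_RGB2BGR);cv2.imwrite("pics/w5.png",im)
E
```

```text
turn [-0.66  0.22  0.19] shift [ 0.0009  0.003  -0.0014] | at [ 0.4723 -0.2328  0.1057] th 45.19 q [-0.599 -0.062  1.945 -0.002  1.271 -1.387] t 6.55 F [-12.6   6.6   5. ] op 0.0425
[1.07560405 1.77954883 0.0181746 ]
```

View pics/w5.png

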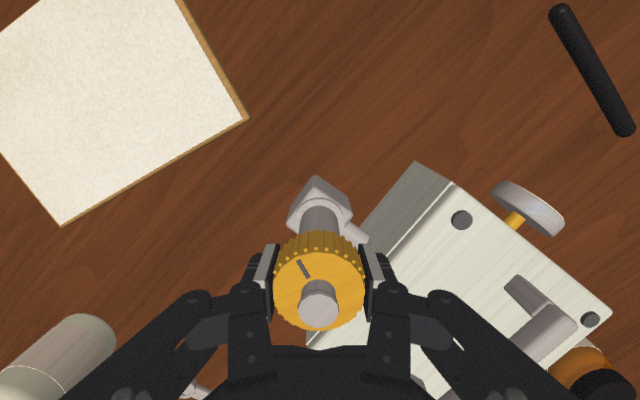

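The nut has turned 140° with the mark still at (302,268) in the tool view, so no slip. By the mark it is at about 2.7 rad. Now I release, rise and close the fingers.

Emit:
jog_arm([
  [[0,0,0],[0,0,0],0.05],
  [[0,0,0],[0,0,0],0.06],
  [[0,0,0],[0,0,0],0.07],
  [[0,0,0],[0,0,0],0.07],
  [[0,0,0],[0,0,0],0.07],
  [[0,0,0],[0,0,-0.02],0.07],
  [[0,0,0],[0,0,-0.045],0.07],
  [[0,0,0],[0,0,-0.07],0.07],
  [[0,0,0],[0,0,-0.09],0.07],
  [[0,0,0],[0,0,-0.09],0.07],
  [[0,0,0],[0,0,-0.09],0.07],
])

```text
t: 7.52
tool_pos: [0.4771, -0.2354, 0.1992]
tool_rot: [2.899, 1.202, 0.003]
contact_force: [0.3, 0.2, 0.3]
opening: 0.0699
```

```bash
python3 - <<'E'
from h import *
o=ctrl.get_obs();plan((.475,-.2343,.175),45,o);print(o["wrist_torque"])
im=cv2.cvtColor(get_image("wrist"),cv2.COLOR_RGB2BGR);cv2.imwrite("pics/w6.png",im)
C=cam("wrist",o)
print(proj(C,(.475,-.2343,.152)),proj(C,(.475,-.2343,.14)))
E
```

```text
turn [ 0.2  -0.03  0.03] shift [-0.0007 -0.0024  0.0242] | at [ 0.4771 -0.2354  0.1992] th 45.03 q [-0.598 -0.152  1.864 -0.     1.426 -1.384] t 7.52 F [0.3 0.2 0.3] op 0.0699
[ 0.03632815 -0.00867478  0.01558086]
[317.99617761 218.82986418] [318.01484965 212.70475903]
```

View pics/w6.png

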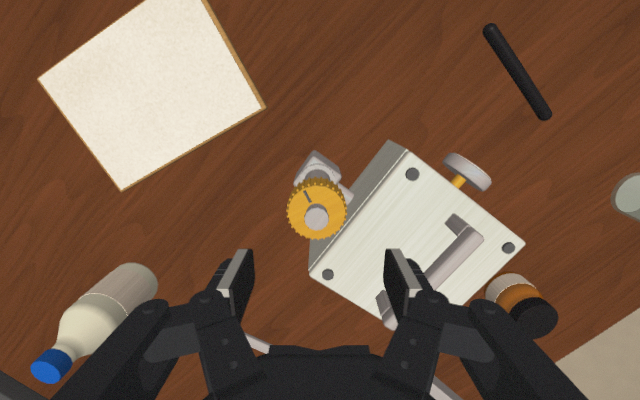

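Nut released, with its mark at (307,196) and the pin tip at (317,217), less than 2 px from where I predicted. Next I close and lower to just above the pin.

Emit:
jog_arm([
  [[0,0,0],[-0.001,-0.002,0],0.03],
  [[0,0,0],[-0.001,-0.002,0],0],
  [[0,0,0],[-0.001,-0.002,0],0],
  [[0,0,0],[-0.001,-0.002,0],0],
  [[0,0,0],[-0.001,-0.002,0],0],
  [[0,0,0],[-0.001,-0.002,0.015],0],
  [[0,0,0],[-0.001,-0.002,0.03],0],
  [[0,0,0],[-0.001,-0.002,0.04],0],
  [[0,0,0],[-0.001,-0.002,0.043],0],
  [[0,0,0],[-0.001,-0.002,0.043],0],
])

```text
t: 8.4
tool_pos: [0.4735, -0.2337, 0.1534]
tool_rot: [-2.9, -1.202, 0.002]
contact_force: [-0.7, -0.3, 0.0]
opening: -0.0002
```

```bash
python3 - <<'E'
from h import *
o=ctrl.get_obs();plan((.475,-.2343,.146),45,o)
im=cv2.cvtColor(get_image("wrist"),cv2.COLOR_RGB2BGR);cv2.imwrite("pics/w7.png",im)
E
```

```text
turn [-0.13  0.03  0.02] shift [0.0006 0.0015 0.0074] | at [ 0.4735 -0.2337  0.1534] th 45.02 q [-0.599 -0.118  1.912 -0.     1.35  -1.385] t 8.4 F [-0.7 -0.3  0. ] op -0.0002
```

View pics/w7.png

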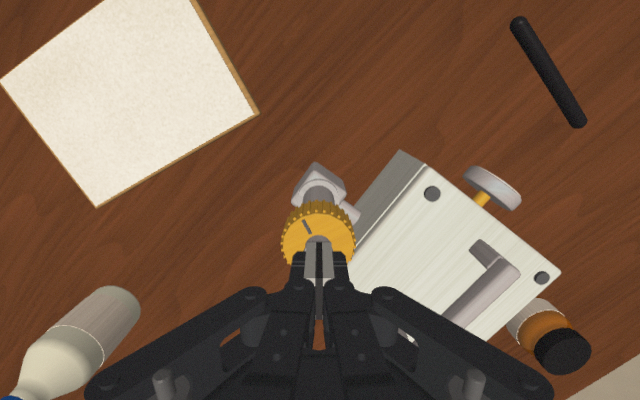

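The shut fingertips sit right over the pin, at about (319,243). Pressing in steps.

Emit:
jog_arm([
  [[0,0,0],[0,0,0.002],0],
  [[0,0,0],[0,0,0.004],0],
  [[0,0,0],[0,0,0.006],0],
  [[0,0,0],[0,0,0.007],0],
  [[0,0,0],[0,0,0.008],0],
  [[0,0,0],[0,0,0.008],0],
  [[0,0,0],[0,0,0.008],0],
])

```text
t: 9.03
tool_pos: [0.4748, -0.2346, 0.1478]
tool_rot: [2.901, 1.202, 0.002]
contact_force: [-0.0, 0.2, 5.2]
opening: -0.0001
```

Emit:
jog_arm([
  [[0,0,0],[0,0,0.001],0],
  [[0,0,0],[0,0,0.002],0],
  [[0,0,0],[0,0,0.003],0],
  [[0,0,0],[0,0,0.003],0],
  [[0,0,0],[0,0,0.003],0],
])

```text
t: 9.45
tool_pos: [0.4749, -0.2346, 0.146]
tool_rot: [2.9, 1.202, 0.002]
contact_force: [-2.3, 2.0, 11.3]
opening: 0.0003
```

Emit:
jog_arm([
  [[0,0,0],[0,0,0.001],0],
  [[0,0,0],[0,0,0.001],0],
  [[0,0,0],[0,0,0.001],0],
])

```text
t: 9.7
tool_pos: [0.475, -0.2347, 0.1459]
tool_rot: [2.9, 1.202, 0.002]
contact_force: [-4.2, 2.4, 14.2]
opening: -0.0002
```

```bash
python3 - <<'E'
from h import *
o=ctrl.get_obs();plan((.475,-.2343,.146),45,o)
im=cv2.cvtColor(get_image("wrist"),cv2.COLOR_RGB2BGR);cv2.imwrite("pics/w8.png",im)
E
```

```text
turn [ 0.13 -0.02  0.03] shift [ 0.0002 -0.0003 -0.0001] | at [ 0.475  -0.2347  0.1459] th 45.03 q [-0.599 -0.109  1.917 -0.     1.331 -1.385] t 9.7 F [-4.2  2.4 14.2] op -0.0002
```

View pics/w8.png

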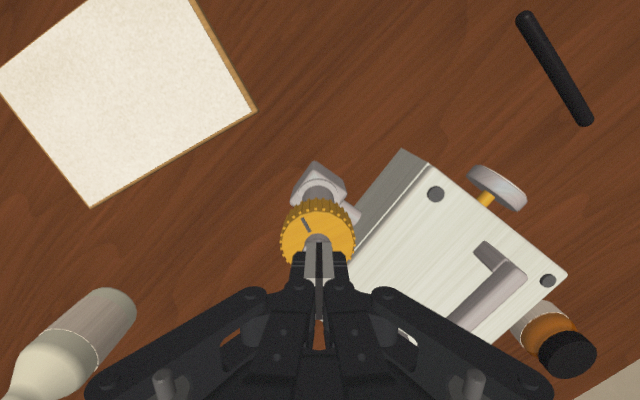

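TCP stays at 0.146 m while the force climbs to 14 N, so the pin is on its stop. Holding for a second, then moving up.

Emit:
jog_arm([
  [[0,0,0],[0,0,0],0],
  [[0,0,0],[0,0,0],0],
  [[0,0,0],[0,0,0],0],
  [[0,0,0],[0,0,0],0],
  [[0,0,0],[0,0,0],0],
  [[0,0,0],[0,0,0],0],
  [[0,0,0],[0,0,0],0],
  [[0,0,0],[0,0,0],0],
  [[0,0,0],[0,0,0],0],
  [[0,0,0],[0,0,0],0],
  [[0,0,0],[0,0,0],0],
  [[0,0,0],[0,0,0],0],
])

```text
t: 10.75
tool_pos: [0.475, -0.2346, 0.1459]
tool_rot: [2.9, 1.202, 0.002]
contact_force: [-4.2, 2.6, 14.7]
opening: -0.0
```

Emit:
jog_arm([
  [[0,0,0],[0,0,0],0],
  [[0,0,0],[0,0,-0.01],0],
  [[0,0,0],[0,0,-0.03],0],
  [[0,0,0],[0,0,-0.06],0],
  [[0,0,0],[0,0,-0.09],0.03],
  [[0,0,0],[0,0,-0.09],0.05],
  [[0,0,0],[0,0,-0.09],0.05],
])

```text
t: 11.33
tool_pos: [0.475, -0.2347, 0.2349]
tool_rot: [2.899, 1.202, 0.004]
contact_force: [0.3, 0.1, -0.5]
opening: 0.0353
```

```bash
python3 - <<'E'
from h import *
plan((.599,-.215,.23),9)
E
```

```text
turn [ 0.21 -0.12 36.02] shift [0.1015 0.0738 0.0052] | at [ 0.475  -0.2347  0.2349] th 45.02 q [-0.599 -0.182  1.831  0.     1.488 -1.385] t 11.33 F [ 0.3  0.1 -0.5] op 0.0353
```

Emit:
jog_arm([
  [[0,0,6],[0.017,0.0123,0.001],0.05],
  [[0,0,12],[0.034,0.0246,0.002],0.05],
  [[0,0,18],[0.051,0.0369,0.003],0.05],
  [[0,0,24],[0.068,0.0492,0.004],0.05],
  [[0,0,30],[0.085,0.0615,0.005],0.05],
  [[0,0,36],[0.1015,0.0738,0.005],0.05],
  [[0,0,36],[0.1015,0.0738,0.005],0.05],
  [[0,0,36],[0.1015,0.0738,0.005],0.05],
])

```text
t: 12.0
tool_pos: [0.5976, -0.2138, 0.225]
tool_rot: [-3.13, -0.25, 0.006]
contact_force: [-0.0, -0.2, -0.2]
opening: 0.0498
```

```bash
python3 - <<'E'
from h import *
o=ctrl.get_obs();plan((.599,-.215,.13),9,o)
im=cv2.cvtColor(get_image("wrist"),cv2.COLOR_RGB2BGR);cv2.imwrite("pics/w9.png",im)
C=cam("wrist",o)
c,s=np.cos(.155),np.sin(.155)
for y in(-.06,0,.06):print(proj(C,(.599-s*y,-.215+c*y,.129)))
E
```

```text
turn [-0.13  0.2   0.15] shift [0.0016 0.0016 0.095 ] | at [ 0.5976 -0.2138  0.225 ] th 9.15 q [-0.461  0.082  1.593 -0.     1.471 -0.62 ] t 12.0 F [-0.  -0.2 -0.2] op 0.0498
[319.91100561 261.66562234]
[320.31832837 201.91590968]
[320.78536611 132.52412786]
```

View pics/w9.png

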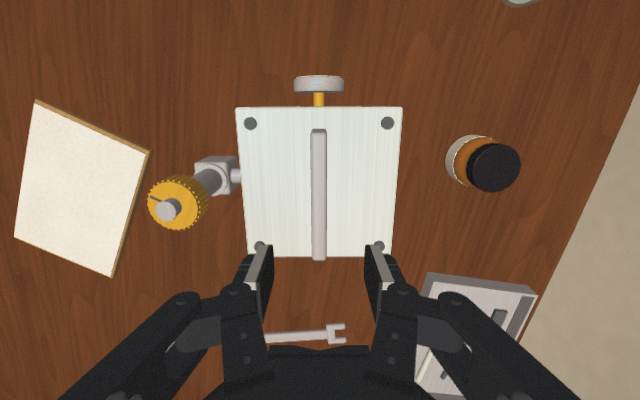

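Bar spans (319,129) to (319,260), as predicted and aligned with the tool. The pin has sprung back above the nut (168,211). Descending to grip the bar.

Emit:
jog_arm([
  [[0,0,0],[0,0.001,0.03],0.05],
  [[0,0,0],[0,0.001,0.06],0.05],
  [[0,0,0],[0,0.001,0.09],0.05],
  [[0,0,0],[0,0.001,0.11],0.05],
  [[0,0,0],[0,0.001,0.122],0.05],
  [[0,0,0],[0,0.001,0.122],0.05],
  [[0,0,0],[0,0.001,0.122],0.03],
  [[0,0,0],[0,0.001,0.122],0.005],
  [[0,0,0],[0,0.001,0.122],0.005],
  [[0,0,0],[0,0.001,0.122],0.005],
  [[0,0,0],[0,0.001,0.122],0.005],
  [[0,0,0],[0,0.001,0.122],0.005],
], squeeze=70)

```text
t: 13.05
tool_pos: [0.5992, -0.2163, 0.1084]
tool_rot: [3.13, 0.247, 0.004]
contact_force: [-3.0, -0.1, 7.0]
opening: 0.0123
```

```bash
python3 - <<'E'
from h import *
o=ctrl.get_obs();plan((.599,-.215,.13),9,o)
im=cv2.cvtColor(get_image("wrist"),cv2.COLOR_RGB2BGR);cv2.imwrite("pics/w10.png",im)
E
```

```text
turn [ 0.14 -0.13  0.03] shift [ 0.     -0.0013 -0.0216] | at [ 0.5992 -0.2163  0.1084] th 9.03 q [-4.630e-01  1.800e-01  1.687e+00 -1.000e-03  1.271e+00 -6.200e-01] t 13.05 F [-3.  -0.1  7. ] op 0.0123
```

View pics/w10.png

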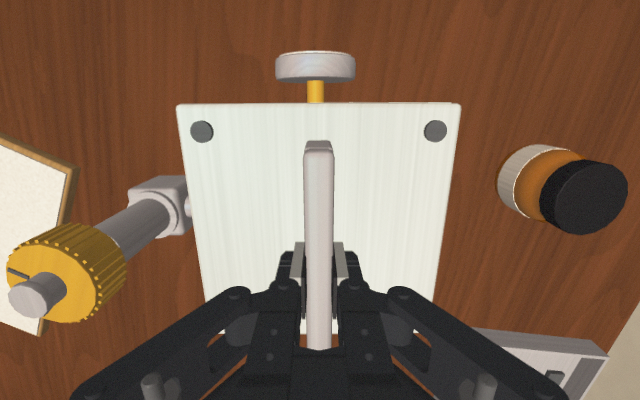

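Gripped: the opening has stopped at 12 mm on the bar. Lifting slowly.

Emit:
jog_arm([
  [[0,0,0],[0,0,-0.003],0.005],
  [[0,0,0],[0,0,-0.006],0.005],
  [[0,0,0],[0,0,-0.01],0.005],
  [[0,0,0],[0,0,-0.016],0.005],
  [[0,0,0],[0,0,-0.024],0.005],
  [[0,0,0],[0,0,-0.034],0.005],
  [[0,0,0],[0,0,-0.046],0.005],
  [[0,0,0],[0,0,-0.06],0.005],
  [[0,0,0],[0,0,-0.075],0.005],
  [[0,0,0],[0,0,-0.085],0.005],
  [[0,0,0],[0,0,-0.09],0.005],
  [[0,0,0],[0,0,-0.09],0.005],
])

```text
t: 14.1
tool_pos: [0.5993, -0.216, 0.1984]
tool_rot: [3.13, 0.247, 0.006]
contact_force: [0.8, -0.4, -5.4]
opening: 0.0126
```

```bash
python3 - <<'E'
from h import *
o=ctrl.get_obs();plan((.5925,.288,.19),-4,o)
im=cv2.cvtColor(get_image("wrist"),cv2.COLOR_RGB2BGR);cv2.imwrite("pics/w11.png",im)
im=cv2.cvtColor(get_image("scene"),cv2.COLOR_RGB2BGR);cv2.imwrite("pics/s11.png",im)
E
```

```text
turn [ 0.12 -0.21 13.02] shift [ 0.0723 -0.4988  0.0075] | at [ 0.5993 -0.216   0.1984] th 9.02 q [-0.463  0.099  1.619  0.     1.419 -0.62 ] t 14.1 F [ 0.8 -0.4 -5.4] op 0.0126
```

View pics/w11.png

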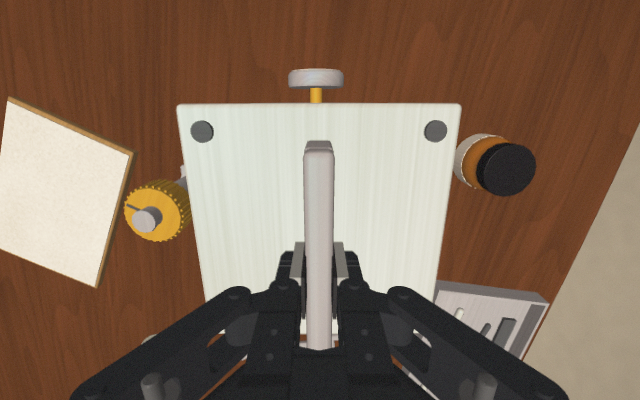

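View pics/s11.png

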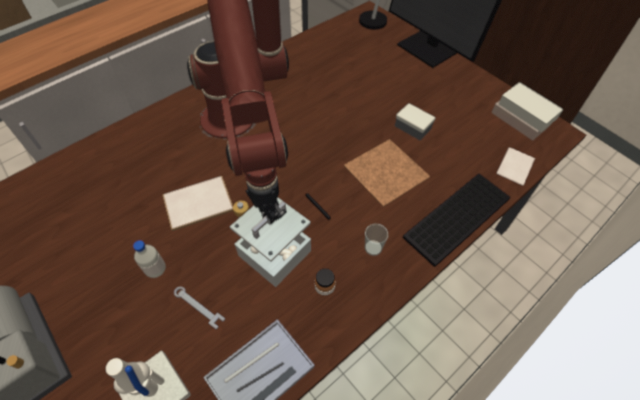

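Lid is held level at about 0.165 m with the chamber open underneath. Force is about -5.4 N, in line with its weight. Moving toward the mat, with a cross-check of its centre in the scene view.

Emit:
jog_arm([
  [[0,0,0],[0.001,-0.007,0],0.005],
  [[0,0,1],[0.003,-0.021,0],0.005],
  [[0,0,2],[0.0059,-0.041,0],0.005],
  [[0,0,3],[0.0094,-0.065,0],0.005],
  [[0,0,4],[0.0132,-0.091,0],0.005],
  [[0,0,5],[0.0172,-0.119,0],0.005],
  [[0,0,5.5],[0.0213,-0.147,0],0.005],
  [[0,0,6],[0.0254,-0.175,0],0.005],
  [[0,0,6.5],[0.0294,-0.203,0],0.005],
  [[0,0,7],[0.0335,-0.231,0],0.005],
  [[0,0,7.5],[0.0375,-0.259,0],0.005],
  [[0,0,8],[0.0416,-0.287,0],0.005],
])

```text
t: 15.2
tool_pos: [0.5931, 0.0764, 0.1942]
tool_rot: [-3.141, -0.028, 0.004]
contact_force: [0.0, -0.6, -4.8]
opening: 0.0122
```

```bash
python3 - <<'E'
from h import *
plan((.5925,.288,.198),-4)
S=cam("scene");im=cv2.imread("pics/scene0.png");h=cv2.cvtColor(im,cv2.COLOR_BGR2HSV)
m=cv2.inRange(h,(8,80,130),(22,200,255));m[:,:340]=0;m[:,435:]=0;m[:138]=0;m[206:]=0
k,lab,st,ce=cv2.connectedComponentsWithStats(m);i=1+st[1:,4].argmax();print(st[i],ce[i],onz(S,ce[i],.006))
E
```

```text
turn [-0.01  0.14  5.01] shift [ 0.0031 -0.2116 -0.0037] | at [0.5931 0.0764 0.1942] th 1.01 q [ 0.004  0.016  1.713  0.     1.415 -0.014] t 15.2 F [ 0.  -0.6 -4.8] op 0.0122
[ 345  140   84   65 2905] [386.24956971 171.56901893] [0.5971896  0.28298961 0.006     ]
```

The two mat estimates agree within about 7 mm. I'll use (0.594, 0.286).

Emit:
jog_arm([
  [[0,0,0.5],[0.0005,-0.025,0],0.005],
  [[0,0,1],[0.001,-0.05,0],0.005],
  [[0,0,1.5],[0.0015,-0.075,0],0.005],
  [[0,0,2],[0.002,-0.1,0],0.005],
  [[0,0,3],[0.0025,-0.125,0],0.005],
  [[0,0,4],[0.003,-0.15,0],0.005],
  [[0,0,5],[0.004,-0.172,0],0.005],
  [[0,0,5],[0.0045,-0.19,0],0.005],
  [[0,0,5],[0.0045,-0.202,0],0.005],
  [[0,0,5],[0.0045,-0.209,0],0.005],
  [[0,0,5],[0.0045,-0.209,0],0.005],
  [[0,0,5],[0.0045,-0.209,0],0.005],
])

```text
t: 16.2
tool_pos: [0.5948, 0.2831, 0.195]
tool_rot: [3.139, -0.109, -0.001]
contact_force: [0.3, 0.3, -5.9]
opening: 0.0127
```

```bash
python3 - <<'E'
from h import *
o=ctrl.get_obs();plan((.594,.286,.05),-4,o)
im=cv2.cvtColor(get_image("wrist"),cv2.COLOR_RGB2BGR);cv2.imwrite("pics/w12.png",im)
E
```

```text
turn [0.07 0.05 0.03] shift [-0.0009 -0.003   0.145 ] | at [0.5948 0.2831 0.195 ] th -3.97 q [ 3.320e-01  1.550e-01  1.564e+00 -1.000e-03  1.424e+00  4.010e-01] t 16.2 F [ 0.3  0.3 -5.9] op 0.0127
```

View pics/w12.png

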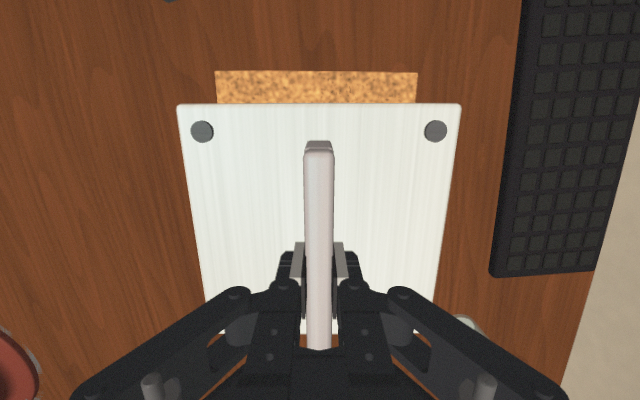

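The mat's far edge shows symmetrically behind the lid, from x=216 to 417 around the bar at 318. Lowering.

Emit:
jog_arm([
  [[0,0,0],[-0.001,-0.001,0.01],0.005],
  [[0,0,0],[-0.001,-0.003,0.03],0.005],
  [[0,0,0],[-0.001,-0.003,0.05],0.005],
  [[0,0,0],[-0.001,-0.003,0.07],0.005],
  [[0,0,0],[-0.001,-0.003,0.09],0.005],
  [[0,0,0],[-0.001,-0.003,0.108],0.005],
  [[0,0,0],[-0.001,-0.003,0.122],0.005],
  [[0,0,0],[-0.001,-0.003,0.132],0.005],
  [[0,0,0],[-0.001,-0.003,0.138],0.005],
  [[0,0,0],[-0.001,-0.003,0.141],0.005],
  [[0,0,0],[-0.001,-0.003,0.143],0.005],
  [[0,0,0],[-0.001,-0.003,0.143],0.005],
])

```text
t: 17.25
tool_pos: [0.5948, 0.2868, 0.0533]
tool_rot: [-3.139, 0.109, -0.002]
contact_force: [-0.5, 0.6, -5.8]
opening: 0.0126
```

Emit:
jog_arm([
  [[0,0,0],[0,0,0.001],0.005],
  [[0,0,0],[0,0,0.002],0.005],
  [[0,0,0],[0,0,0.003],0.005],
  [[0,0,0],[0,0,0.004],0.005],
  [[0,0,0],[0,0,0.004],0.005],
])

```text
t: 17.67
tool_pos: [0.5942, 0.2866, 0.0485]
tool_rot: [3.14, -0.109, -0.0]
contact_force: [-0.4, -0.2, -5.4]
opening: 0.0127
```

Emit:
jog_arm([
  [[0,0,0],[0,0,0.001],0.005],
  [[0,0,0],[0,0,0.002],0.005],
  [[0,0,0],[0,0,0.003],0.005],
  [[0,0,0],[0,0,0.003],0.005],
])

```text
t: 18.0
tool_pos: [0.5943, 0.2866, 0.0455]
tool_rot: [3.14, -0.109, -0.0]
contact_force: [0.1, 0.1, -5.4]
opening: 0.0128
```

Emit:
jog_arm([
  [[0,0,0],[0,0,0.0005],0.005],
  [[0,0,0],[0,0,0.001],0.005],
  [[0,0,0],[0,0,0.0015],0.005],
  [[0,0,0],[0,0,0.0015],0.005],
])

```text
t: 18.33
tool_pos: [0.5944, 0.2867, 0.0454]
tool_rot: [3.139, -0.109, -0.0]
contact_force: [-5.2, -0.8, 2.8]
opening: 0.0123
```

Touchdown: the vertical force swung from -5.4 to +2.8 N. Releasing gently and rising.

Emit:
jog_arm([
  [[0,0,0],[0,0,0],0.016],
  [[0,0,0],[0,0,0],0.022],
  [[0,0,0],[0,0,0],0.035],
  [[0,0,0],[0,0,0],0.05],
  [[0,0,0],[0,0,0],0.05],
  [[0,0,0],[0,0,0],0.05],
  [[0,0,0],[0,0,-0.02],0.05],
  [[0,0,0],[0,0,-0.05],0.05],
  [[0,0,0],[0,0,-0.09],0.05],
  [[0,0,0],[0,0,-0.13],0.05],
  [[0,0,0],[0,0,-0.16],0.05],
  [[0,0,0],[0,0,-0.16],0.05],
])

```text
t: 19.33
tool_pos: [0.5984, 0.2882, 0.2143]
tool_rot: [-3.134, 0.109, -0.023]
contact_force: [0.3, 0.8, 1.4]
opening: 0.0496
```

```bash
python3 - <<'E'
from h import *
o=ctrl.get_obs();plan((.594,.286,.2),-4,o)
C=cam("wrist",o)
for n in("wrist","top","scene"):
    im=cv2.cvtColor(get_image(n),cv2.COLOR_RGB2BGR);cv2.imwrite(f"pics/{n}13.png",im)
E
```

```text
turn [-0.35 -0.81  0.03] shift [-0.0044  0.0025  0.0143] | at [0.5984 0.2882 0.2143] th -3.98 q [0.337 0.144 1.544 0.    1.438 0.406] t 19.33 F [0.3 0.8 1.4] op 0.0496
```

View pics/wrist13.png

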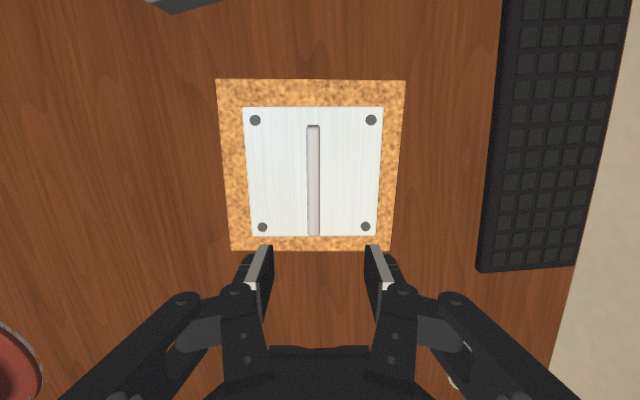

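View pics/top13.png

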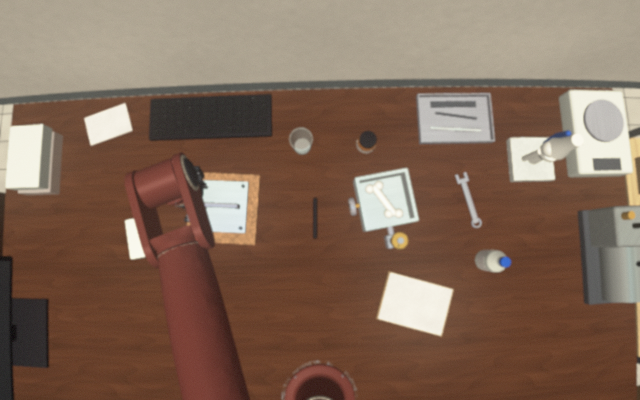

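View pics/scene13.png

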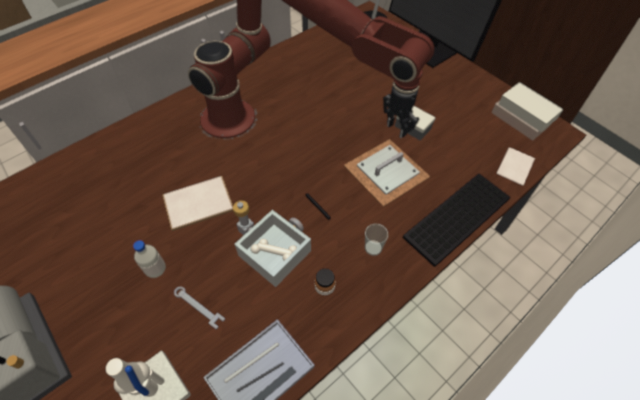

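The wrist view has the lid, about (314,171), flat in the mat's centre, about (312,165), with margins on all sides. The top and scene views show every bystander where it was. I'll let the arm settle and hand in.

Emit:
jog_arm([
  [[0,0,0],[0,0,0],0.05],
  [[0,0,0],[0,0,0],0.05],
  [[0,0,0],[0,0,0],0.05],
  [[0,0,0],[0,0,0],0.05],
])

```text
t: 19.82
tool_pos: [0.5937, 0.2864, 0.2025]
tool_rot: [3.139, -0.109, -0.003]
contact_force: [-0.1, 0.3, 0.4]
opening: 0.0497
```

```bash
python3 - <<'E'
from station import ctrl,job
o=ctrl.get_obs();print(o["contact_force"].round(1),abs(o["dq"]).max())
print(job.finish_job())
E
```

```text
[-0.1  0.3  0.4] 0.008641187197130381
the job is handed in; nothing more can be done
None
```

I handed the job in at about 20 s of the 72 s allowed; no verdict is reported.

- **Nut:** I unscrewed it 140° (2.44 rad), rising with the thread, and the mark stayed put in the fingers, so it did not slip. Reading the mark puts it at about 2.7 rad. A later oblique view read about 2.9, a difference I put down to perspective. Both are above 2.2.
- **Pin:** With the nut released, I pressed the pin onto its stop and held it for over 1 s. The tool stayed at 0.146 m under about 14 N. A later wrist picture showed the pin up again.
- **Lid:** I lifted it by its handle, lowered it onto the mat until contact and released it. The last pictures show it flat, handle up and within about 10 mm of the mat's centre. The two camera estimates of that centre differed by about 7 mm, against the 40 mm allowed.
- **Other things:** The last top and scene pictures show the bystanders where they started, and the arm was clear with about zero contact force.

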